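# Lever up a rock specimen and slip a packer under its edge

## Task

Press the handle of the steel pry bar down so that it levers up the front edge of the heavy rock, and tuck the handle sideways under the arm of the steel hook so that the bar stays down when you let go. Then take the bevel-ended wooden packer (not the thin slip or the thick block) and slide it straight in under the raised edge, beside the bar on the side away from the hook, with about 40 mm of its length beneath the rock, and leave it lying flat there with the bar still caught under the hook.

Things in the scene. Friction and masses are not known exactly. Their poses are not given: they have to be found in the camera images.
- station: Fixed (all in mm). Origin on the table under the fulcrum; x points along the bar to the rock, y left, z up. Fulcrum: wood block, round steel ridge along y, top z=64, x=0. Hook: steel post 58 high at x=-265, y=-67, its arm 24 wide reaching to y=-18, underside z=33, top 44. Bar goes down at y=0, then swings about the fulcrum to y=-38 at the hook. Packer's place y=80; rock's feet at y=-85, 130.
- bar_grip (a point): (mm) Steel pry bar over the fulcrum, its toe under the rock, handle up. Point: grip, mid-section of shank in its black sleeve (90 long), 190 behind the ridge, 68-71 up at start. x along bar to rock, z up. Shank 16x14 (sleeve 17.5 wide); tail 95 behind. Takes 4-9 N down; pushes back 11 N along it. Turned down 0.17 rad (32 mm here) it meets the arm's underside, at 0.21 the table: go to 0.20, swing under, ease up, free.
- rock_lip (a point): (mm) Grey-brown rock, 2.8 kg, flat base 152 deep x 240 wide, front 32 thick, hump 70. Point: bottom of its front edge at the packer's place (80 left of the bar, 60 beyond the ridge). x into the rock, y left, z up. 18 above the table at start; some 33-37 with the bar caught. Rests on two small feet and a rear batten.
- packer_mid (a point): (mm) Packer: loose wood bar, both ends bevelled, 110 long (x), 30 wide (y), 24 thick, 60 g; point at its centre, 12 up. Either end first. Grip across its width 30 mm back from the centre, clear of the rock; slide on the table along station x until 40 is under (centre 15 short of the edge). Other wood nearby: slip 110x30x8, block 75x50x42.
There are look-alikes about, which are no part of the job. Leave any green or purple look-alike of the part that bears packer_mid alone.

How it is judged:
By the outcome, as a careful person would: the job done as asked, in the order asked, and still so for the second after the job is handed in, with the robot touching nothing.
It also fails if it takes over 54 s, if anything falls off the work surface, if the arm or the gripper's body presses on something with over 40 N, if the wrist force passes 120 N, or if a joint passes its speed limit or range.

## Robot

A 6-joint arm with a two-finger parallel gripper is mounted at the origin on the work surface. World frame = base frame: x ahead of the robot, y to its left, z up, the work surface at z = 0. Lengths are in m, angles in degrees, forces in N, time in s.
With the tool pointing down it reaches from about 0.275 to 0.975 m from the base axis. Payload 8.4 kg.
Tool frame: the origin (TCP) lies midway between the tips of the shut fingers; the grasp point (between the pads) lies 19 mm behind it (r.grip_depth is the distance from the TCP to the grasp point, in m); z points along the fingers, x is the direction in which the jaws open and shut, and the axes are right-handed (so a half turn about z gives the same grasp; the last joint's range is limited). The gripper opens to 92 mm and grips with 3 to 60 N. Pads are 20 mm wide; open, the fingers measure 128 mm over their backs; the gripper's body (75 mm by 189 mm) begins 69 mm behind the grasp point.
Start: joints at [-77.315, 20.225, 93.587, -0, 66.188, -0.138], TCP at [0.139, -0.609, 0.215] pointing down, gripper open.
Joint ranges: [-150.9, 150.9], [-52.94, 120.26], [3.33, 152.33], [-74.26, 254.26], [0, 154.13], [-172.89, 172.89]. Speed limits (degrees/s): [127.2, 127.2, 159.86, 180, 180, 180].

## Interface

Orientations are given as [roll, pitch, yaw] about the fixed x, y, z axes, in that order (R = Rz(yaw) Ry(pitch) Rx(roll)).
In Python, from workcell import status, optics, r gives the robot as it stands.
- The arm moves only by the tool send_rows, never from a script. Its argument "moves" is a list of rows, each an object of numbers: "x", "y", "z": the shift along the world's x, y, z in mm; "yaw": the turn about the world's z in rad; "hand": the finger opening in mm, from 0 to 91.9. In form: [{"x": .., "y": .., "z": .., "yaw": .., "hand": ..}, ...]. A call has 1 to 20 rows; each row is the pose to reach, as a shift and turn from the pose measured when the call began; what a row does not reach only later rows make up. A row lasts 1/10 s, in which the tool goes at most 50 mm and 8.59 degrees, less where a joint would pass 70% of its speed; a pose out of reach is approached as far as the arm can. A call with a gripper value outside its range is refused whole. The fingers move at their own pace and stop on an object; the grip force is fixed at half the most. Time passes only in rows, so rows that repeat a pose let the fingers close. It gives the time, the measured TCP pose, the force and the opening at its end, in the units of the state.
- status.read_state(): the state, without advancing time (a new reading comes with each control period).
- optics.camera(name): name is "side" or "top" or "wrist"; returns a dict with "pixels" (384x512x3 uint8, red, green, blue), "fx", "fy", "cx", "cy" (pixels), "origin" and "rotation" of the camera in the world. Camera axes: x right, y up, looking along -z (the intrinsics and any distortion apply to the point x, -y, -z); pixel columns grow to the right and rows downward; lengths in m; the calibration is good to about 2 mm. A picture is of the moment at which its call begins. There is no depth.
- r.job_done(): hands the job in, once; it reports no verdict.
The state is a dict: "time_s": time; "joint_positions": joint angles; "qd": joint speeds; "effort": joint torques, N m; "tcp_pos": TCP position; "tool_rot": TCP orientation; "force": force on the tool from outside, world axes, zero at the start; "wrist_torque": the same for the moment, N m; "gripper_width": finger opening in m.
Only numpy, scipy, OpenCV 4.12 (cv2) and the standard library are available. Lean on these libraries where they do the work, as an engineer would, in place of code of your own. Each camera call takes 0.05 s, during which the arm holds its last target.

## Working session

There is one attempt and no reset: what is moved stays moved. The work goes in short steps, Python scripts to look and compute and a tool call to move; the robot and the scene stay as the last step left them, time stands still between calls to the robot, and variables do not carry over. Pictures are saved under pics/ and viewed, and the job is handed in when it is done.

Besides the shell and the picture viewer there is one more tool, called after "Emit:" as name(argument=value, ...) on one line, values as JSON. send_rows: Moves the arm, as the interface text tells. Its arguments: {"type":"object","properties":{"moves":{"type":"array"}},"required":["moves"]}

```bash
mkdir -p pics; ls; cat > h.py <<'E'
import numpy as np, cv2
from workcell import status, optics, r
def ray(c,u,v):
    d=np.array([(u-c['cx'])/c['fx'],-(v-c['cy'])/c['fy'],-1.0])
    return np.array(c['origin']),np.array(c['rotation'])@d
def onz(c,u,v,z):
    o,d=ray(c,u,v); return o+d*(z-o[2])/d[2]
def proj(c,p):
    q=np.array(c['rotation']).T@(np.array(p)-np.array(c['origin']))
    return c['cx']+c['fx']*q[0]/-q[2], c['cy']-c['fy']*q[1]/-q[2]
E
python3 - <<'E'
from h import *
print({k:v for k,v in status.read_state().items()})
for n in ['side','top','wrist']:
    c=optics.camera(n); print(n,{k:v for k,v in c.items() if k!='pixels'})
    cv2.imwrite(f'pics/{n}0.png',c['pixels'][:,:,::-1]); np.save(n+'0.npy',c,allow_pickle=True)
E
```

```text
pics
{'time_s': 0.0, 'joint_positions': array([-7.73137130e+01,  2.02613277e+01,  9.36301578e+01, -1.49583670e-03,
        6.61877924e+01, -1.38404796e-01]), 'qd': array([ 0.04233306, -0.03304975, -0.01693796,  0.07589425, -0.02389234,
        0.06227076]), 'effort': array([-1.41747740e-03, -5.93850303e+01, -3.34217978e+01,  6.95527880e-02,
        2.33988423e-02, -1.12044572e-04]), 'tcp_pos': array([ 0.13860092, -0.60891672,  0.21386825]), 'tool_rot': array([ 1.79998824e+02,  7.92809717e-02, -7.71747041e+01]), 'force': array([-0.73910116,  0.11746008, -0.27322579]), 'wrist_torque': array([ 0.03318471, -0.04628282,  0.06050209]), 'gripper_width': 0.09215805637945525}
side {'fx': 378.6222763529269, 'fy': 378.6222763529269, 'cx': 250.28809773779585, 'cy': 192.8514081216651, 'origin': array([0.15252659, 0.78516117, 0.81744126]), 'rotation': array([ 5.20896309e+01,  1.07999049e-01, -1.55696608e+02])}
top {'fx': 360.8946789115055, 'fy': 360.8946789115055, 'cx': 250.94107209455876, 'cy': 193.76854992022237, 'origin': array([ 0.36729828, -0.07711573,  1.13426713]), 'rotation': array([  8.77731775,  -0.08960052, -88.38920435])}
wrist {'fx': 286.79040085312266, 'fy': 286.79040085312266, 'cx': 253.3118524640658, 'cy': 192.33691770673437, 'origin': array([ 0.21158312, -0.59308068,  0.38388275]), 'rotation': array([-15.44368327,   0.13035246, -77.17314973])}
```

```bash
cat >> h.py <<'E'
from scipy.spatial.transform import Rotation as Ro
def cam(n,save=None):
    c=dict(optics.camera(n)); c['rotation']=Ro.from_euler('xyz',c['rotation'],degrees=True).as_matrix()
    if save:
        cv2.imwrite(f'pics/{save}.png',c['pixels'][:,:,::-1]); np.save(save+'.npy',c,allow_pickle=True)
    return c
def load(s): return np.load(s+'.npy',allow_pickle=True).item()
def crop(c,x0,y0,x1,y1,k,name):
    im=c['pixels'][y0:y1,x0:x1,::-1]; cv2.imwrite(f'pics/{name}.png',cv2.resize(im,None,fx=k,fy=k,interpolation=cv2.INTER_CUBIC))
def tri(c1,p1,c2,p2):
    A=[];b=[]
    for c,p in((c1,p1),(c2,p2)):
        o,d=ray(c,*p); d/=np.linalg.norm(d); P=np.eye(3)-np.outer(d,d); A.append(P); b.append(P@o)
    x=np.linalg.lstsq(np.vstack(A),np.hstack(b),rcond=None)[0]
    return x,[np.linalg.norm(P@x-bb) for P,bb in zip(A,b)]
E
python3 - <<'E'
from h import *
for n in ['side','top','wrist']:
    c=load(n+'0'); c['rotation']=Ro.from_euler('xyz',c['rotation'],degrees=True).as_matrix(); np.save(n+'0.npy',c,allow_pickle=True)
E
```

```text
(no output)
```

View pics/top0.png

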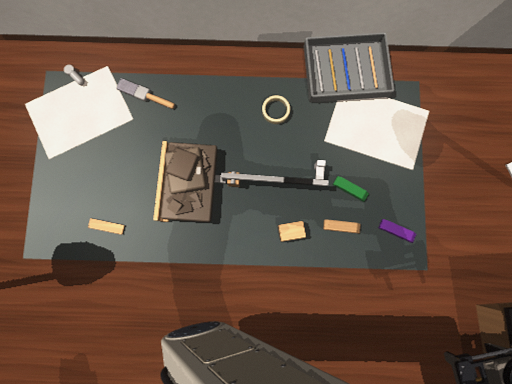

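View pics/side0.png

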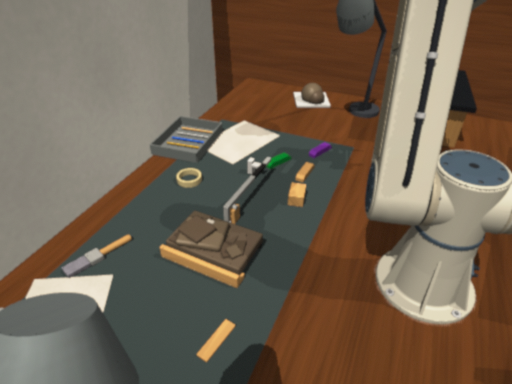

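View pics/wrist0.png

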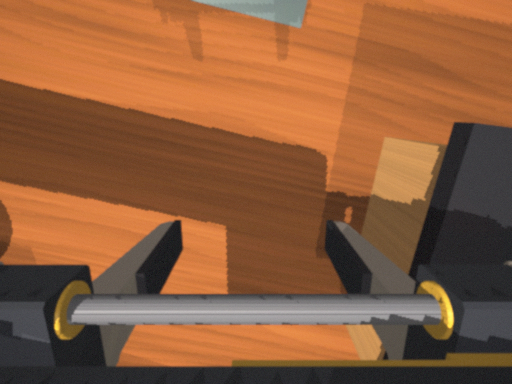

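```bash
python3 - <<'E'
from h import *
t=load('top0');s=load('side0')
crop(t,210,140,420,250,3.8,'t1'); crop(t,80,205,140,250,6,'t2'); crop(s,215,140,335,225,6,'s1'); crop(s,185,310,250,370,6,'s2')
E
```

```text
(no output)
```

View pics/t1.png

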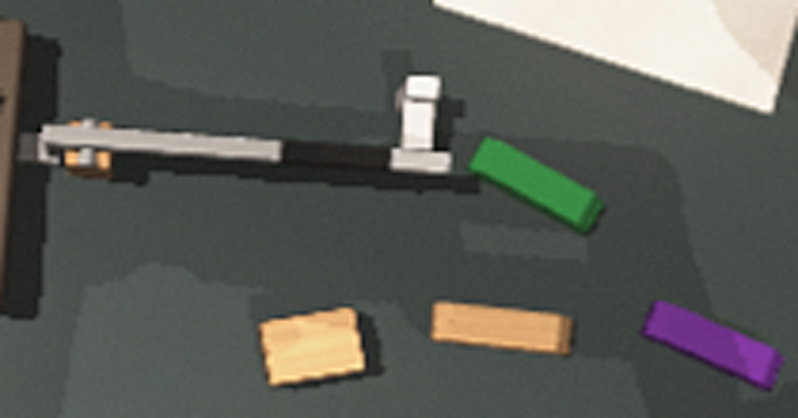

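View pics/s1.png

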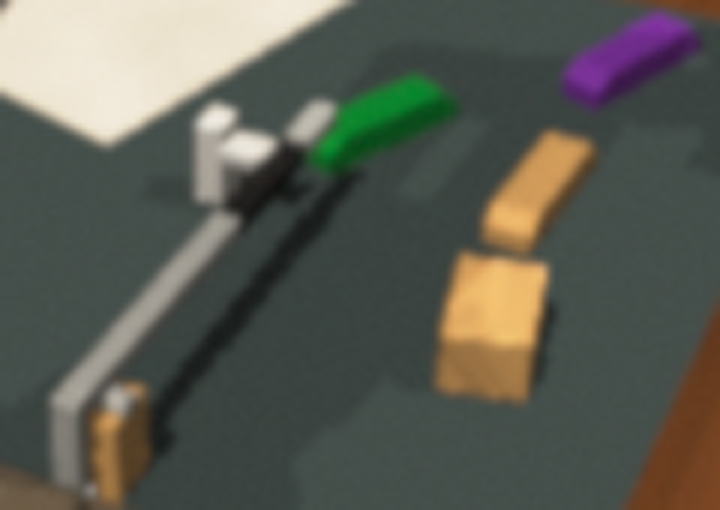

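View pics/s2.png

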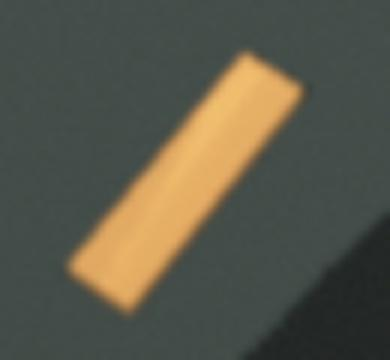

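View pics/t2.png

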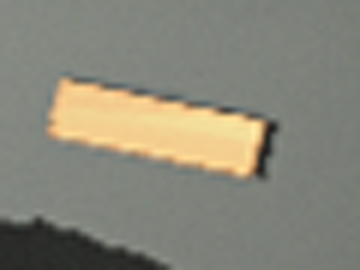

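```bash
python3 - <<'E'
from h import *
t=load('top0');s=load('side0')
f=lambda x,y:(210+x/3.8,140+y/3.8)
g=lambda x,y:(215+x/6,140+y/6)
np.set_printoptions(precision=4,suppress=True)
for n,p,z in [('barfront',(42,138),.077),('sleeve f',(281,152),.077),('sleeve b',(392,159),.077),('tail',(450,162),.077),('post',(423,84),.058),
 ('g1',(482,140),.024),('g1b',(470,168),.024),('g2',(600,200),.024),('g3',(585,232),.024),
 ('p tl',(434,303),.024),('p bl',(434,340),.024),('p tr',(571,315),.02),('p br',(568,355),.02)]:
    print(n,onz(t,*f(*p),z))
print(tri(t,f(423,84),s,g(217,112)))
# masks
hsv=cv2.cvtColor(t['pixels'],cv2.COLOR_RGB2HSV)
m=cv2.inRange(hsv,(8,80,80),(25,255,255))
for c in cv2.findContours(m,0,1)[0]:
    if cv2.contourArea(c)>150:
        R=cv2.minAreaRect(c)
        if R[0][0]>280 and 200<R[0][1]<260: print(R); print([onz(t,*q,.02) for q in cv2.boxPoints(R)], onz(t,*R[0],.02))
E
```

```text
barfront [0.5807 0.0165 0.077 ]
sleeve f [ 0.5748 -0.1714  0.077 ]
sleeve b [ 0.5717 -0.2585  0.077 ]
tail [ 0.5706 -0.304   0.077 ]
post [ 0.6376 -0.2866  0.058 ]
g1 [ 0.6    -0.3419  0.024 ]
g1b [ 0.5763 -0.3318  0.024 ]
g2 [ 0.5526 -0.4382  0.024 ]
g3 [ 0.5258 -0.4254  0.024 ]
p tl [ 0.4642 -0.3019  0.024 ]
p bl [ 0.4343 -0.3018  0.024 ]
p tr [ 0.4579 -0.4139  0.02  ]
p br [ 0.4255 -0.4109  0.02  ]
(array([ 0.6355, -0.2862,  0.0618]), [np.float64(0.0011004283758981157), np.float64(0.0011004283758981447)])
((291.5540771484375, 230.82431030273438), (17.261892318725586, 26.13943862915039), 80.53767395019531)
[array([ 0.4459, -0.1578,  0.02  ]), array([ 0.4614, -0.2372,  0.02  ]), array([ 0.4094, -0.2462,  0.02  ]), array([ 0.3941, -0.1674,  0.02  ])] [ 0.4276 -0.2021  0.02  ]
((341.46343994140625, 225.82923889160156), (36.663272857666016, 10.601428031921387), 6.34019136428833)
[array([ 0.4357, -0.2978,  0.02  ]), array([ 0.4682, -0.3015,  0.02  ]), array([ 0.4589, -0.414 ,  0.02  ]), array([ 0.4264, -0.4098,  0.02  ])] [ 0.4473 -0.3558  0.02  ]
```

Emit:
send_rows(moves=[{"x":36,"y":33,"z":0,"yaw":0.11},{"x":72,"y":66,"z":0,"yaw":0.22},{"x":108,"y":99,"z":0,"yaw":0.33},{"x":145,"y":132,"z":0,"yaw":0.44},{"x":181,"y":165,"z":0,"yaw":0.55},{"x":218,"y":198,"z":0,"yaw":0.66},{"x":254,"y":231,"z":0,"yaw":0.77},{"x":290,"y":264,"z":0,"yaw":0.88},{"x":326,"y":297,"z":0,"yaw":0.99},{"x":362,"y":330,"z":0,"yaw":1.1},{"x":398,"y":363,"z":0,"yaw":1.21},{"x":435,"y":395,"z":0,"yaw":1.316},{"x":435,"y":395,"z":0,"yaw":1.316},{"x":435,"y":395,"z":0,"yaw":1.316}])

```text
invalid input
```

```bash
python3 - <<'E'
from h import *
print(status.read_state())
cam('wrist','w1')
E
```

```text
{'time_s': 0.15, 'joint_positions': array([-7.73145633e+01,  2.02552588e+01,  9.36167577e+01, -6.08909861e-04,
        6.61858751e+01, -1.37510408e-01]), 'qd': array([ 0.02205711, -0.11705218, -0.1264441 ,  0.06278688, -0.10395569,
        0.00036066]), 'effort': array([-3.57748768e-04, -5.94202602e+01, -3.34469140e+01,  6.96979277e-02,
        2.04057590e-02, -6.98790836e-05]), 'tcp_pos': array([ 0.13863283, -0.60907753,  0.21403446]), 'tool_rot': array([ 1.79999582e+02,  5.78927963e-02, -7.71768069e+01]), 'force': array([ 0.30051654, -0.4698364 ,  1.04919871]), 'wrist_torque': array([-0.00188952, -0.015202  , -0.02024442]), 'gripper_width': 0.09167112199396679}
```

View pics/w1.png

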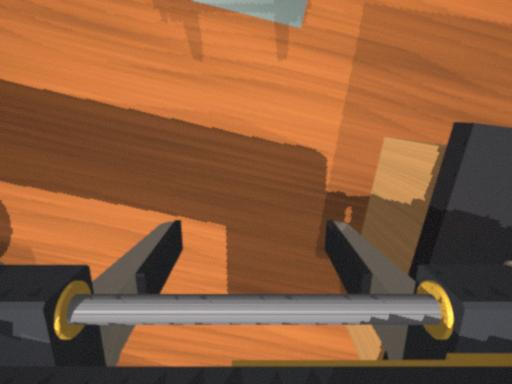

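Hand likely must be given in every row.

Emit:
send_rows(moves=[{"x":36,"y":33,"z":0,"yaw":0.11,"hand":90},{"x":72,"y":66,"z":0,"yaw":0.22,"hand":90},{"x":108,"y":99,"z":0,"yaw":0.33,"hand":90},{"x":145,"y":132,"z":0,"yaw":0.44,"hand":90},{"x":181,"y":165,"z":0,"yaw":0.55,"hand":90},{"x":218,"y":198,"z":0,"yaw":0.66,"hand":90},{"x":254,"y":231,"z":0,"yaw":0.77,"hand":90},{"x":290,"y":264,"z":0,"yaw":0.88,"hand":90},{"x":326,"y":297,"z":0,"yaw":0.99,"hand":90},{"x":362,"y":330,"z":0,"yaw":1.1,"hand":90},{"x":398,"y":363,"z":0,"yaw":1.21,"hand":90},{"x":435,"y":395,"z":0,"yaw":1.316,"hand":90},{"x":435,"y":395,"z":0,"yaw":1.316,"hand":90},{"x":435,"y":395,"z":0,"yaw":1.316,"hand":90}])

```text
time_s: 1.6
tcp_pos: [0.5738, -0.2133, 0.2137]
tool_rot: [180.0, 0.1, -1.7]
force: [0.1, -0.1, -1.0]
gripper_width: 0.0903
```

```bash
python3 - <<'E'
from h import *
cam('wrist','w1')
E
```

```text
(no output)
```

View pics/w1.png

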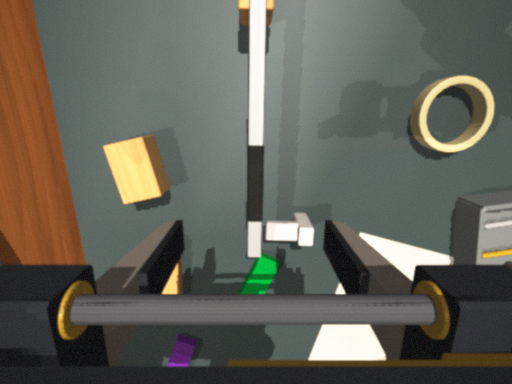

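```bash
python3 - <<'E'
from h import *
np.set_printoptions(precision=4,suppress=True)
c=load('w1');t=load('top0')
for n,p in [('sl f',(256,146)),('sl b',(255,222)),('tail',(254,257)),('front',(258,30))]: print(n,onz(c,*p,.077))
for n,p,z in [('armend',(267,231),.044),('post',(308,238),.058),('post near',(297,214),.058),('greentop',(262,258),.024),('fulc top',(257,22),.05)]: print(n,onz(c,*p,z))
crop(c,160,120,340,270,4.4,'w1c')
E
```

```text
sl f [ 0.5774 -0.1723  0.077 ]
sl b [ 0.5739 -0.2583  0.077 ]
tail [ 0.5715 -0.3024  0.077 ]
front [ 0.5823 -0.0619  0.077 ]
armend [ 0.5886 -0.2839  0.044 ]
post [ 0.6384 -0.2886  0.058 ]
post near [ 0.6245 -0.2569  0.058 ]
greentop [ 0.5817 -0.3326  0.024 ]
fulc top [ 0.582  -0.0476  0.05  ]
```

View pics/w1c.png

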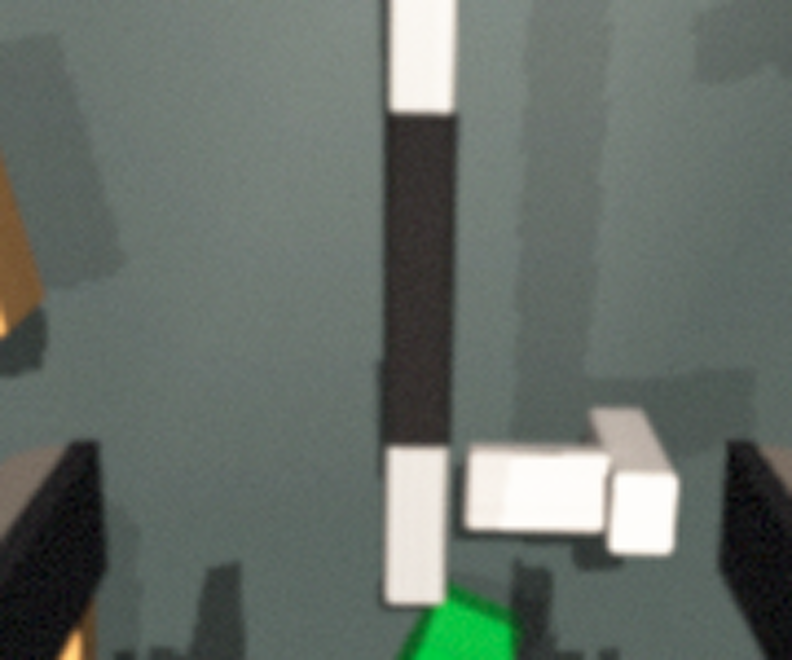

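Emit:
send_rows(moves=[{"x":1,"y":-2,"z":-40,"yaw":0,"hand":60},{"x":1,"y":-2,"z":-80,"yaw":0,"hand":60},{"x":1,"y":-2,"z":-115,"yaw":0,"hand":60},{"x":1,"y":-2,"z":-140,"yaw":0,"hand":60},{"x":1,"y":-2,"z":-155,"yaw":0,"hand":60},{"x":1,"y":-2,"z":-161,"yaw":0,"hand":60},{"x":1,"y":-2,"z":-161,"yaw":0,"hand":40},{"x":1,"y":-2,"z":-161,"yaw":0,"hand":25},{"x":1,"y":-2,"z":-161,"yaw":0,"hand":10},{"x":1,"y":-2,"z":-161,"yaw":0,"hand":10},{"x":1,"y":-2,"z":-161,"yaw":0,"hand":10},{"x":1,"y":-2,"z":-161,"yaw":0,"hand":10}])

```text
time_s: 2.85
tcp_pos: [0.5745, -0.2161, 0.0531]
tool_rot: [180.0, 0.1, -1.8]
force: [3.0, -0.1, 0.2]
gripper_width: 0.0159
```

Emit:
send_rows(moves=[{"x":0,"y":0,"z":-4,"yaw":0,"hand":10},{"x":0,"y":0,"z":-8,"yaw":0,"hand":10},{"x":0,"y":0,"z":-12,"yaw":0,"hand":10},{"x":0,"y":1,"z":-16,"yaw":0,"hand":10},{"x":0,"y":1,"z":-20,"yaw":0,"hand":10},{"x":0,"y":1,"z":-24,"yaw":0,"hand":10},{"x":0,"y":2,"z":-28,"yaw":0,"hand":10},{"x":0,"y":2,"z":-30,"yaw":0,"hand":10},{"x":0,"y":2,"z":-30,"yaw":0,"hand":10}])

```text
time_s: 3.75
tcp_pos: [0.5759, -0.215, 0.0241]
tool_rot: [179.9, -0.1, -1.8]
force: [1.1, -2.3, 9.2]
gripper_width: 0.0155
```

```bash
python3 - <<'E'
from h import *
cam('wrist','w2');s=cam('side','s2'); crop(s,150,130,320,270,4.7,'s2c')
E
```

```text
(no output)
```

View pics/w2.png

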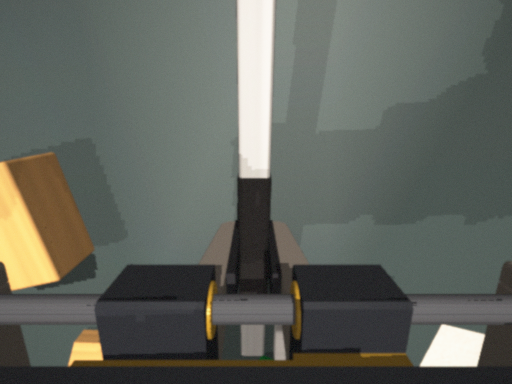

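View pics/s2c.png

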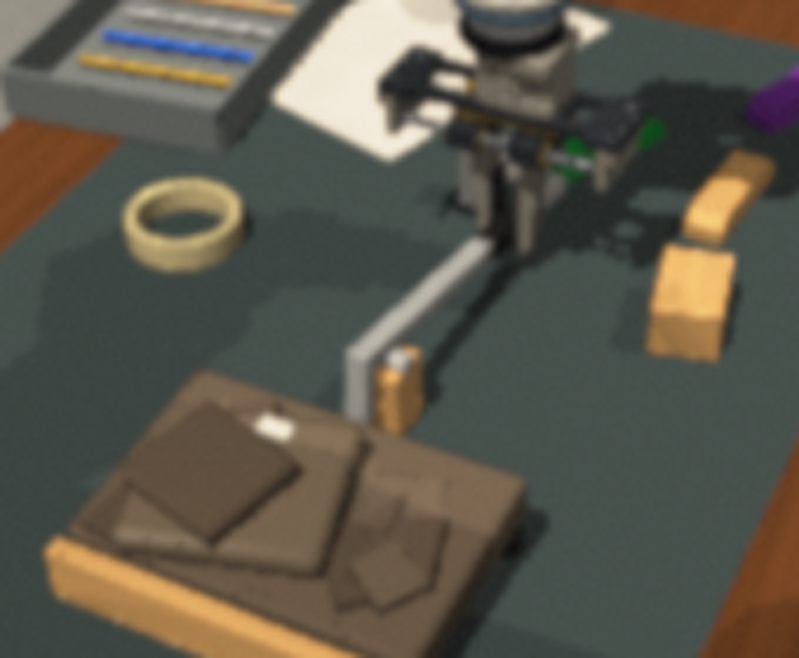

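Emit:
send_rows(moves=[{"x":-1,"y":0,"z":-3,"yaw":0,"hand":10},{"x":-1,"y":1,"z":-6,"yaw":0,"hand":10},{"x":-1,"y":1,"z":-9,"yaw":0,"hand":10},{"x":-1,"y":1,"z":-10,"yaw":0,"hand":10},{"x":-1,"y":1,"z":-10,"yaw":0,"hand":10}])

```text
time_s: 4.35
tcp_pos: [0.5769, -0.2146, 0.0155]
tool_rot: [179.9, -0.3, -1.8]
force: [0.7, -0.7, 9.3]
gripper_width: 0.0161
```

Emit:
send_rows(moves=[{"x":3,"y":0,"z":-1,"yaw":0.015,"hand":10},{"x":6,"y":0,"z":-1,"yaw":0.03,"hand":10},{"x":9,"y":0,"z":-1,"yaw":0.048,"hand":10},{"x":12,"y":0,"z":-1,"yaw":0.064,"hand":10},{"x":15,"y":0,"z":-1,"yaw":0.08,"hand":10},{"x":18,"y":0,"z":-1,"yaw":0.096,"hand":10},{"x":21,"y":1,"z":-1,"yaw":0.112,"hand":10},{"x":24,"y":1,"z":-1,"yaw":0.128,"hand":10},{"x":27,"y":1,"z":-1,"yaw":0.143,"hand":10},{"x":27,"y":1,"z":-1,"yaw":0.143,"hand":10}])

```text
time_s: 5.35
tcp_pos: [0.6052, -0.2148, 0.0156]
tool_rot: [179.7, -0.4, 6.4]
force: [-2.4, -4.7, 7.3]
gripper_width: 0.0159
```

```bash
python3 - <<'E'
from h import *
t=cam('top','t3');s=cam('side','s3'); crop(s,150,130,320,270,4.7,'s3c'); crop(t,200,130,380,250,4.4,'t3c')
E
```

```text
(no output)
```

View pics/t3c.png

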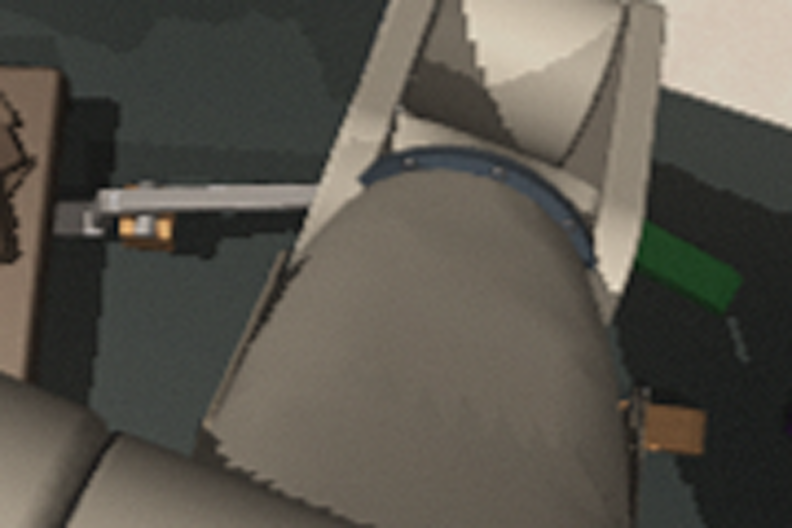

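View pics/s3c.png

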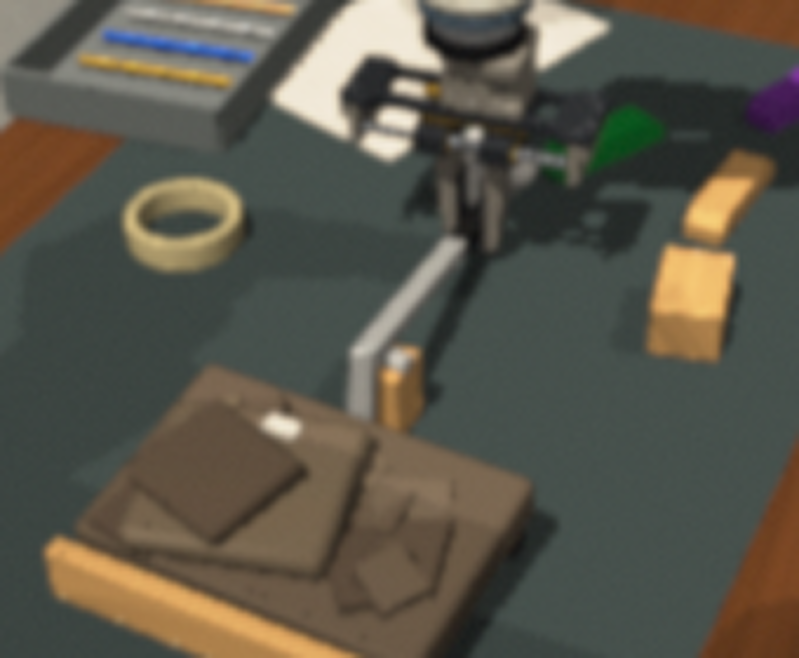

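Emit:
send_rows(moves=[{"x":-1,"y":0,"z":1,"yaw":0,"hand":10},{"x":-1,"y":0,"z":2,"yaw":0,"hand":10},{"x":-1,"y":0,"z":3,"yaw":0,"hand":10},{"x":-1,"y":0,"z":4,"yaw":0,"hand":10},{"x":-1,"y":0,"z":5,"yaw":0,"hand":10},{"x":-1,"y":0,"z":6,"yaw":0,"hand":10},{"x":-1,"y":0,"z":6,"yaw":0,"hand":10}])

```text
time_s: 6.15
tcp_pos: [0.605, -0.2155, 0.0209]
tool_rot: [179.7, -0.5, 6.3]
force: [6.2, -4.2, -8.4]
gripper_width: 0.0157
```

Emit:
send_rows(moves=[{"x":0,"y":0,"z":-1,"yaw":0,"hand":10},{"x":0,"y":0,"z":-1,"yaw":0,"hand":15},{"x":0,"y":0,"z":-1,"yaw":0,"hand":20},{"x":0,"y":0,"z":-1,"yaw":0,"hand":40},{"x":0,"y":0,"z":-1,"yaw":0,"hand":50},{"x":0,"y":0,"z":-1,"yaw":0,"hand":50},{"x":0,"y":0,"z":-1,"yaw":0,"hand":50}])

```text
time_s: 6.85
tcp_pos: [0.6048, -0.2154, 0.0198]
tool_rot: [179.7, -0.5, 6.4]
force: [-0.6, -0.5, 0.4]
gripper_width: 0.0492
```

```bash
python3 - <<'E'
from h import *
s=cam('side','s4'); crop(s,150,130,320,270,4.7,'s4c'); cam('wrist','w4')
E
```

```text
(no output)
```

View pics/s4c.png

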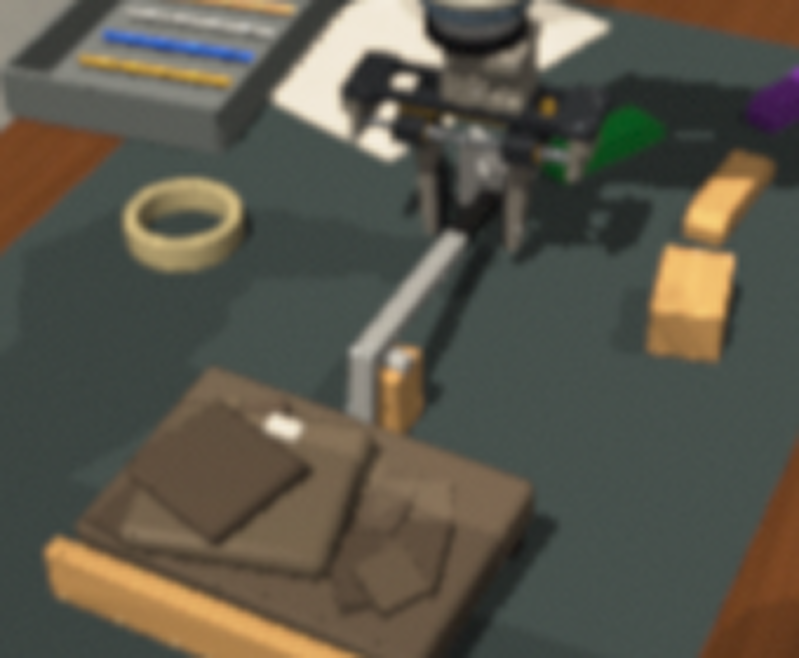

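View pics/w4.png

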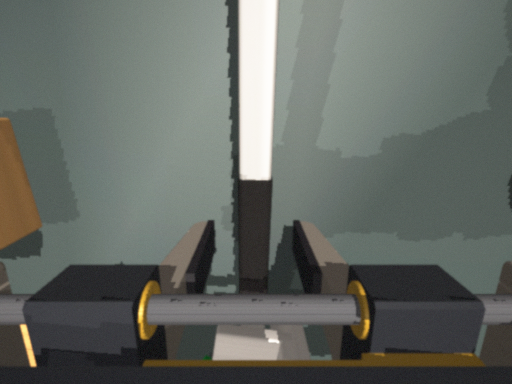

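Emit:
send_rows(moves=[{"x":0,"y":0,"z":20,"yaw":0,"hand":50},{"x":0,"y":0,"z":60,"yaw":0,"hand":50},{"x":0,"y":0,"z":105,"yaw":0,"hand":50},{"x":-15,"y":-15,"z":150,"yaw":0,"hand":50},{"x":-45,"y":-45,"z":180,"yaw":-0.05,"hand":50},{"x":-75,"y":-78,"z":180,"yaw":-0.1,"hand":60},{"x":-105,"y":-110,"z":180,"yaw":-0.15,"hand":60},{"x":-135,"y":-142,"z":180,"yaw":-0.195,"hand":60},{"x":-160,"y":-171,"z":180,"yaw":-0.195,"hand":60},{"x":-160,"y":-171,"z":180,"yaw":-0.195,"hand":60},{"x":-160,"y":-171,"z":180,"yaw":-0.195,"hand":60}])

```text
time_s: 8.05
tcp_pos: [0.4445, -0.3868, 0.1999]
tool_rot: [179.7, -0.6, -4.9]
force: [-0.2, 0.1, 0.5]
gripper_width: 0.0601
```

```bash
python3 - <<'E'
from h import *
np.set_printoptions(precision=4,suppress=True)
c=cam('wrist','w5');t=cam('top','t5');s=cam('side','s5');crop(t,150,130,390,250,3.3,'t5c');crop(s,150,130,340,270,4.2,'s5c')
hsv=cv2.cvtColor(c['pixels'],cv2.COLOR_RGB2HSV)
m=cv2.inRange(hsv,(8,80,80),(25,255,255))
for k in cv2.findContours(m,0,1)[0]:
    if cv2.contourArea(k)>800:
        R=cv2.minAreaRect(k); print(R,[onz(c,*q,.024) for q in cv2.boxPoints(R)])
E
```

```text
((307.9999694824219, 341.9999694824219), (73.99998474121094, 35.99999237060547), -0.0) [array([ 0.448 , -0.6708,  0.024 ]), array([ 0.4525, -0.6067,  0.024 ]), array([ 0.5588, -0.6167,  0.024 ]), array([ 0.5588, -0.6814,  0.024 ])]
((252.0, 150.0), (90.0, 26.0), 90.0) [array([ 0.4367, -0.303 ,  0.024 ]), array([ 0.4665, -0.3056,  0.024 ]), array([ 0.4584, -0.4134,  0.024 ]), array([ 0.4259, -0.4105,  0.024 ])]
((223.39837646484375, 19.993772506713867), (54.81772994995117, 51.0172004699707), 75.0685806274414) [array([ 0.3976, -0.1938,  0.024 ]), array([ 0.4504, -0.1861,  0.024 ]), array([ 0.4609, -0.237 ,  0.024 ]), array([ 0.4058, -0.2455,  0.024 ])]
((112.68618774414062, 115.88157653808594), (304.02276611328125, 117.9093017578125), 65.67442321777344) [array([ 0.194 , -0.1782,  0.024 ]), array([ 0.3153, -0.1453,  0.024 ]), array([ 0.4083, -0.4566,  0.024 ]), array([ 0.2551, -0.5143,  0.024 ])]
```

View pics/w5.png

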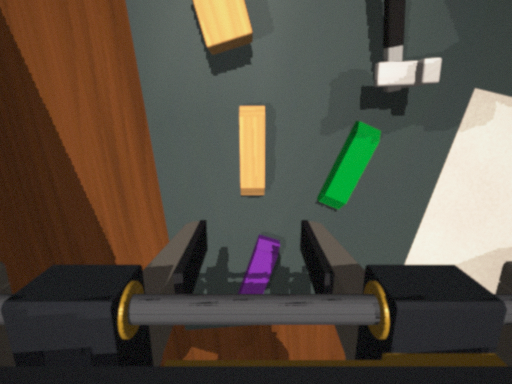

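View pics/t5c.png

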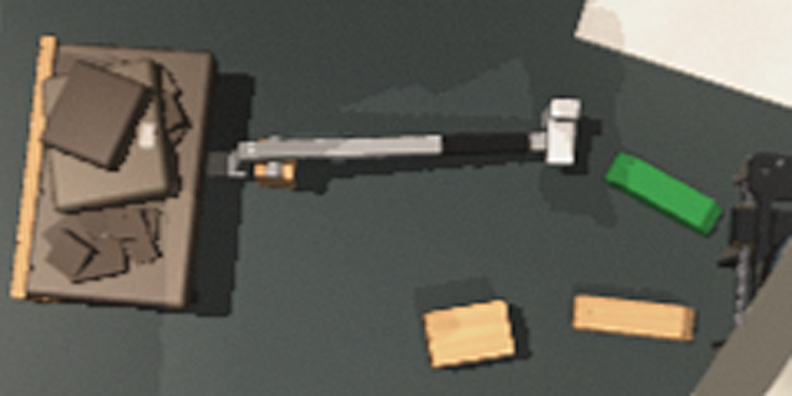

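View pics/s5c.png

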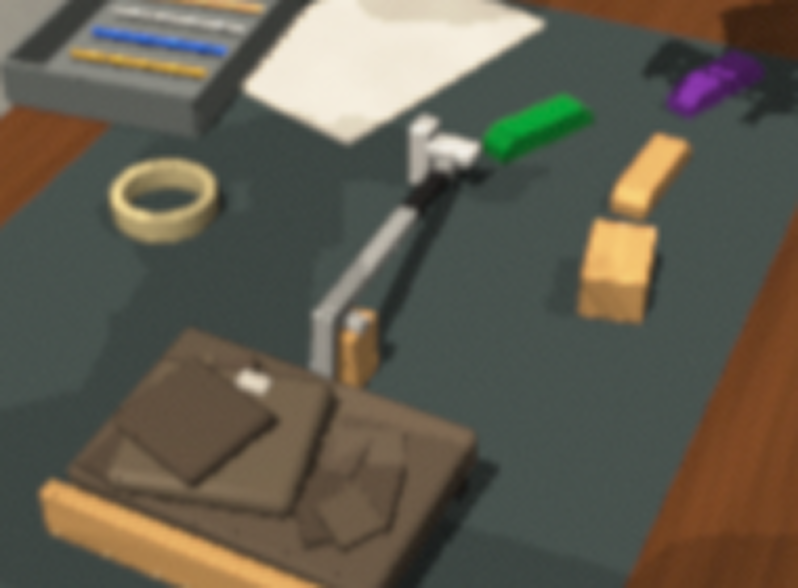

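```bash
python3 - <<'E'
from h import *
np.set_printoptions(precision=4,suppress=True)
t=load('t5');t0=load('top0');s=load('s5');s0=load('side0')
crop(t,150,135,240,235,6,'a');crop(t0,150,135,240,235,6,'b');crop(s,145,200,275,290,6,'c')
E
```

```text
(no output)
```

View pics/a.png

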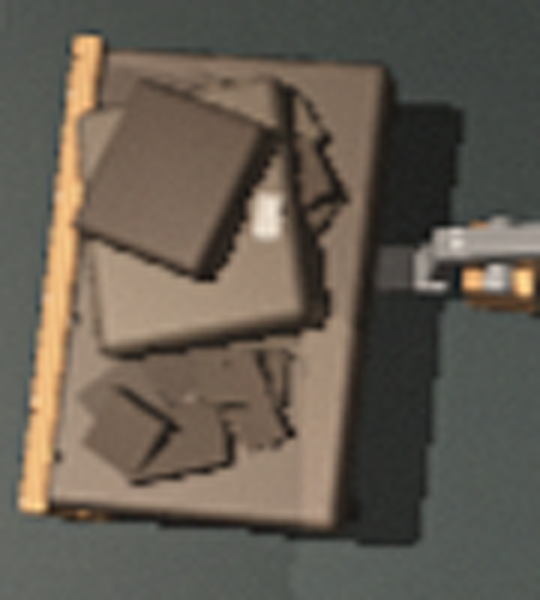

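View pics/b.png

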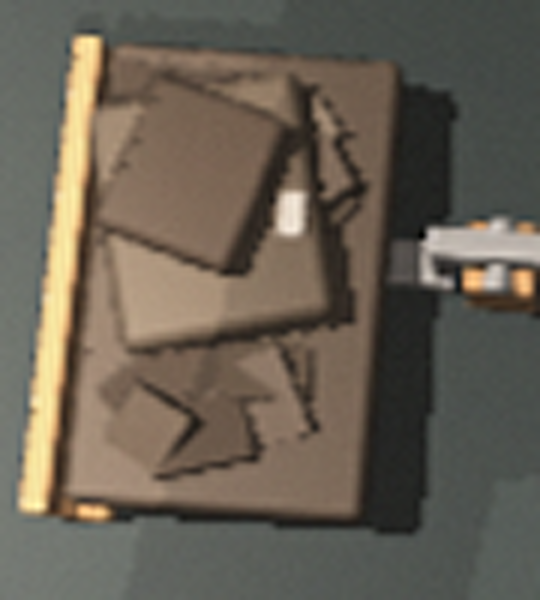

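View pics/c.png

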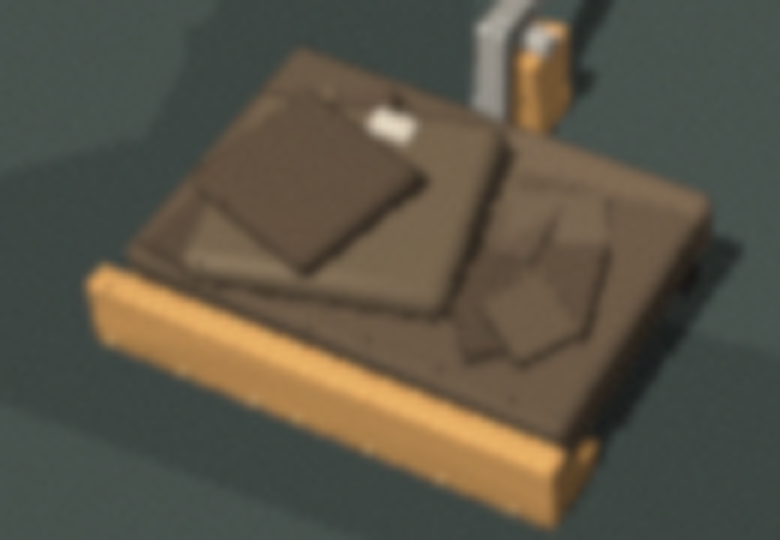

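```bash
python3 - <<'E'
from h import *
np.set_printoptions(precision=4,suppress=True)
t=load('t5');t0=load('top0');s=load('s5');s0=load('side0')
f=lambda x,y:(150+x/6,135+y/6)
def L(n,c,a,b,za,zb):
    A=onz(c,*f(*a),za);B=onz(c,*f(*b),zb);d=A-B;print(n,A,B,np.degrees(np.arctan2(d[1],d[0])),np.linalg.norm(d[:2]))
L('init top edge',t0,(401,62),(361,517),.05,.05)
L('now top edge',t,(391,67),(346,528),.067,.067)
L('batten0',t0,(74,36),(22,512),.03,.03)
g=lambda x,y:(145+x/6,200+y/6)
print(tri(t,f(391,67),s,g(300,48)),tri(t,f(346,528),s,g(712,203)))
g2=lambda x,y:(145+x/6,200+y/6)
E
```

```text
init top edge [0.6837 0.036  0.05  ] [0.448 0.046 0.05 ] -2.4302992749592214 0.23599356817308145
now top edge [0.676  0.0392 0.067 ] [0.4411 0.0512 0.067 ] -2.9269317778174035 0.23524001859571764
batten0 [0.6988 0.2112 0.03  ] [0.4471 0.2212 0.03  ] -2.281172448076964 0.25189812816389207
(array([0.678 , 0.04  , 0.0609]), [np.float64(0.00026728786826948393), np.float64(0.0002672878682694647)]) (array([0.4422, 0.0527, 0.0552]), [np.float64(0.0003606132383804956), np.float64(0.0003606132383796564)])
```

Emit:
send_rows(moves=[{"x":0,"y":0,"z":-45,"yaw":0,"hand":60},{"x":0,"y":0,"z":-90,"yaw":0,"hand":60},{"x":0,"y":0,"z":-130,"yaw":0,"hand":60},{"x":0,"y":0,"z":-160,"yaw":0,"hand":60},{"x":0,"y":0,"z":-180,"yaw":0,"hand":60},{"x":0,"y":0,"z":-192,"yaw":0,"hand":60},{"x":0,"y":0,"z":-192,"yaw":0,"hand":60},{"x":0,"y":0,"z":-192,"yaw":0,"hand":45},{"x":0,"y":0,"z":-192,"yaw":0,"hand":35},{"x":0,"y":0,"z":-192,"yaw":0,"hand":20},{"x":0,"y":0,"z":-192,"yaw":0,"hand":20},{"x":0,"y":0,"z":-192,"yaw":0,"hand":20},{"x":0,"y":0,"z":-192,"yaw":0,"hand":20}])

```text
time_s: 9.5
tcp_pos: [0.446, -0.386, 0.0087]
tool_rot: [179.6, -0.6, -4.8]
force: [0.1, 1.3, 6.8]
gripper_width: 0.0297
```

```bash
python3 - <<'E'
from h import *
np.set_printoptions(precision=4,suppress=True)
t=load('t5');s=load('s5')
print(tri(t,(150+440/6,135+235/6),s,(150+323/4.2,130+308/4.2)))
s=cam('side','s6');crop(s,215,130,355,240,5.6,'s6c')
E
```

```text
(array([0.5838, 0.0086, 0.0883]), [np.float64(0.0013125828148440005), np.float64(0.0013125828148438789)])
```

View pics/s6c.png

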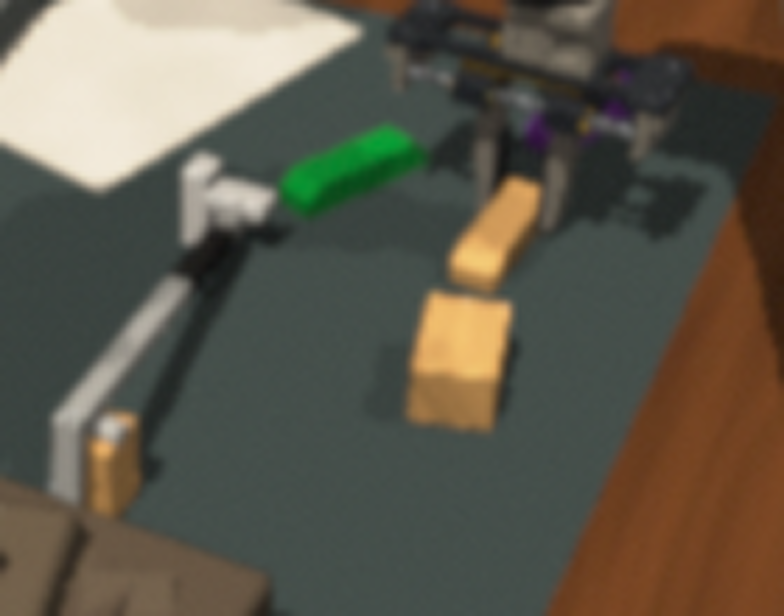

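Emit:
send_rows(moves=[{"x":0,"y":0,"z":0,"yaw":0,"hand":40},{"x":0,"y":0,"z":2,"yaw":0,"hand":40},{"x":0,"y":0,"z":4,"yaw":0,"hand":40},{"x":0,"y":0,"z":4,"yaw":0,"hand":40},{"x":0,"y":0,"z":4,"yaw":0,"hand":20},{"x":0,"y":0,"z":4,"yaw":0,"hand":20},{"x":0,"y":0,"z":4,"yaw":0,"hand":20},{"x":0,"y":0,"z":4,"yaw":0,"hand":20}])

```text
time_s: 10.35
tcp_pos: [0.446, -0.386, 0.0127]
tool_rot: [179.7, -0.6, -4.8]
force: [0.9, -0.2, 1.7]
gripper_width: 0.0298
```

Emit:
send_rows(moves=[{"x":0,"y":0,"z":15,"yaw":0,"hand":20},{"x":0,"y":0,"z":40,"yaw":0,"hand":20},{"x":5,"y":10,"z":65,"yaw":0,"hand":20},{"x":12,"y":40,"z":70,"yaw":0.01,"hand":20},{"x":20,"y":80,"z":70,"yaw":0.02,"hand":20},{"x":28,"y":120,"z":70,"yaw":0.03,"hand":20},{"x":36,"y":160,"z":70,"yaw":0.04,"hand":20},{"x":44,"y":200,"z":70,"yaw":0.047,"hand":20},{"x":50,"y":240,"z":70,"yaw":0.047,"hand":20},{"x":50,"y":275,"z":70,"yaw":0.047,"hand":20},{"x":50,"y":300,"z":70,"yaw":0.047,"hand":20},{"x":50,"y":309,"z":70,"yaw":0.047,"hand":20},{"x":50,"y":309,"z":60,"yaw":0.047,"hand":20},{"x":50,"y":309,"z":40,"yaw":0.047,"hand":20},{"x":50,"y":309,"z":22,"yaw":0.047,"hand":20},{"x":50,"y":309,"z":10,"yaw":0.047,"hand":20},{"x":50,"y":309,"z":4,"yaw":0.047,"hand":20},{"x":50,"y":309,"z":2,"yaw":0.047,"hand":20},{"x":50,"y":309,"z":2,"yaw":0.047,"hand":20}])

```text
time_s: 12.25
tcp_pos: [0.4962, -0.0774, 0.0147]
tool_rot: [179.7, -0.6, -2.1]
force: [-0.3, -0.5, -0.3]
gripper_width: 0.0295
```

```bash
python3 - <<'E'
from h import *
s=cam('side','s7');crop(s,150,120,340,270,4.2,'s7c'); t=cam('top','t7'); crop(t,150,130,340,260,4.2,'t7c');cam('wrist','w7')
E
```

```text
(no output)
```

View pics/s7c.png

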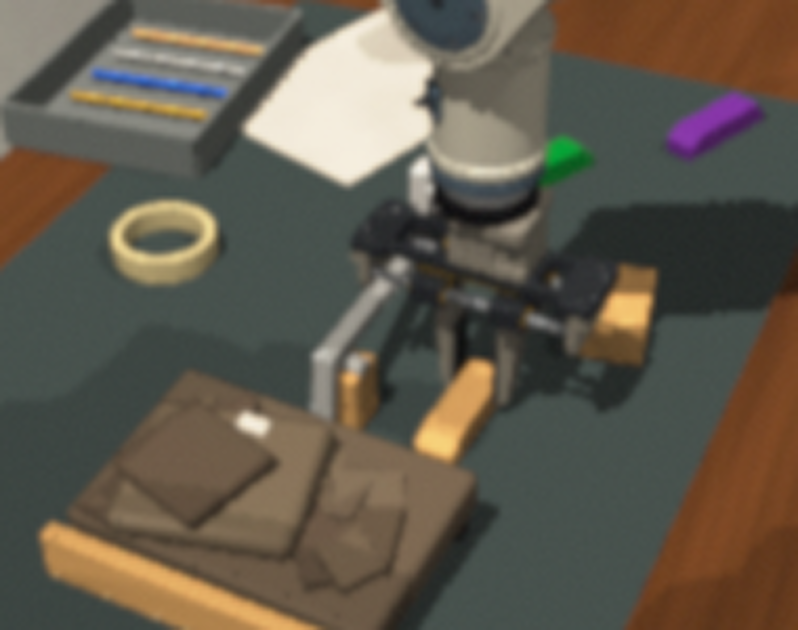

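View pics/w7.png

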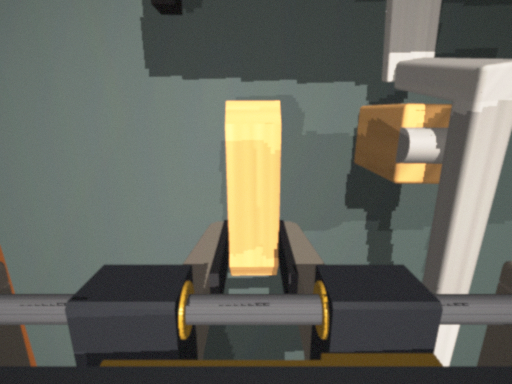

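View pics/t7c.png

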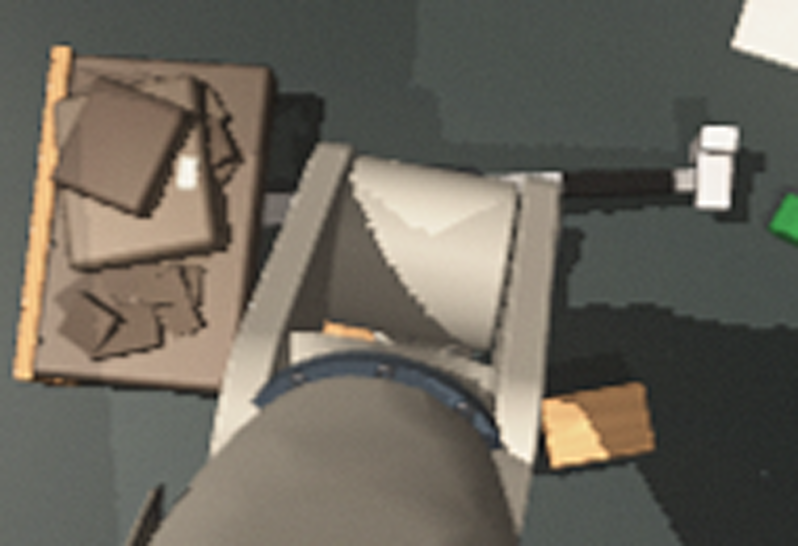

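```bash
python3 - <<'E'
from h import *
np.set_printoptions(precision=4,suppress=True)
c=load('w7')
for p,z in [((253,100),.012),((253,100),.003),((253,123),.026),((253,267),.026),((253,275),.012)]: print(p,z,onz(c,*p,z))
print('ridge',onz(c,424,145,.064), onz(c,400,145,.064))
crop(c,180,60,512,300,2.4,'w7c')
E
```

```text
(253, 100) 0.012 [0.4991 0.0046 0.012 ]
(253, 100) 0.003 [0.4992 0.0049 0.003 ]
(253, 123) 0.026 [ 0.4986 -0.0077  0.026 ]
(253, 267) 0.026 [ 0.4954 -0.0945  0.026 ]
(253, 275) 0.012 [ 0.495  -0.1088  0.012 ]
ridge [ 0.5697 -0.0179  0.064 ] [ 0.5596 -0.0175  0.064 ]
```

View pics/w7c.png

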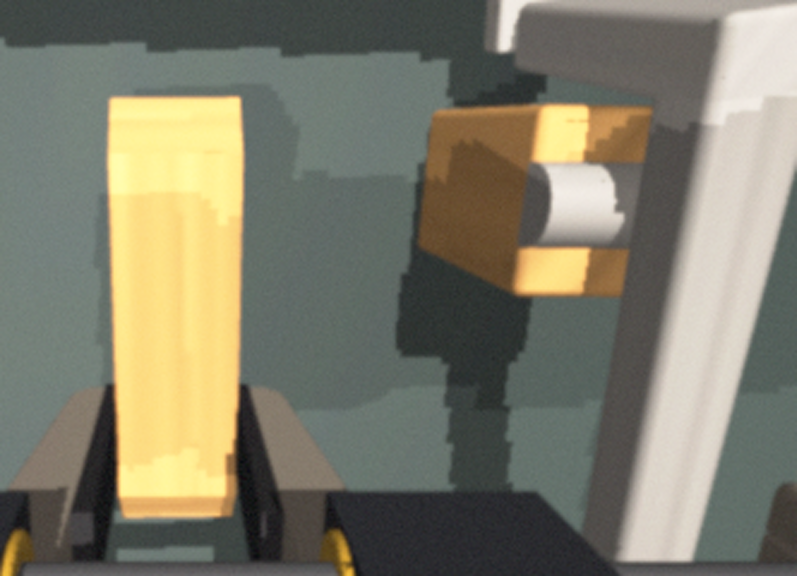

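Emit:
send_rows(moves=[{"x":0,"y":0,"z":-1,"yaw":0,"hand":20},{"x":0,"y":0,"z":-2,"yaw":0,"hand":20},{"x":0,"y":8,"z":-2,"yaw":0,"hand":20},{"x":1,"y":16,"z":-2,"yaw":0,"hand":20},{"x":1,"y":24,"z":-2,"yaw":0,"hand":20},{"x":1,"y":32,"z":-2,"yaw":0,"hand":20},{"x":1,"y":40,"z":-2,"yaw":0,"hand":20},{"x":2,"y":48,"z":-2,"yaw":0,"hand":20},{"x":2,"y":54,"z":-2,"yaw":0,"hand":20},{"x":2,"y":54,"z":-2,"yaw":0,"hand":20}])

```text
time_s: 13.4
tcp_pos: [0.4986, -0.0223, 0.0132]
tool_rot: [179.6, -0.6, -2.0]
force: [0.0, 0.1, -0.0]
gripper_width: 0.0299
```

```bash
python3 - <<'E'
from h import *
c=cam('wrist','w8')
E
```

```text
(no output)
```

View pics/w8.png

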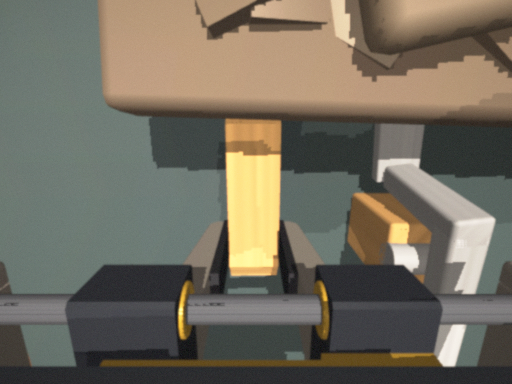

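```bash
python3 - <<'E'
from h import *
np.set_printoptions(precision=4,suppress=True)
c=load('w8'); crop(c,200,80,310,300,3,'w8c')
for p,z in [((253,118),.03),((253,118),.035),((253,118),.045),((253,275),.012),((253,267),.024)]: print(p,z,onz(c,*p,z))
E
```

```text
(253, 118) 0.03 [0.5006 0.0499 0.03  ]
(253, 118) 0.035 [0.5005 0.05   0.035 ]
(253, 118) 0.045 [0.5005 0.0502 0.045 ]
(253, 275) 0.012 [ 0.4971 -0.0527  0.012 ]
(253, 267) 0.024 [ 0.4975 -0.0397  0.024 ]
```

View pics/w8c.png

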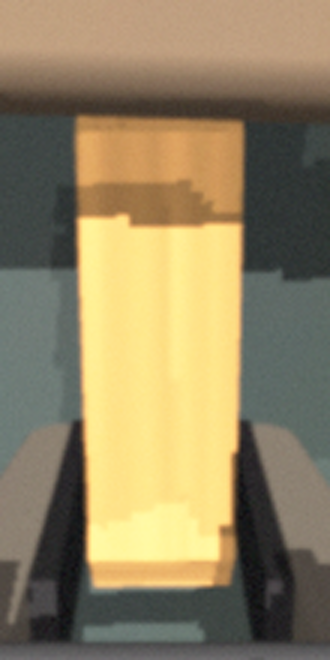

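Emit:
send_rows(moves=[{"x":0,"y":6,"z":0,"yaw":0,"hand":20},{"x":0,"y":12,"z":0,"yaw":0,"hand":20},{"x":1,"y":18,"z":0,"yaw":0,"hand":20},{"x":1,"y":24,"z":0,"yaw":0,"hand":20},{"x":1,"y":29,"z":0,"yaw":0,"hand":20},{"x":1,"y":31,"z":0,"yaw":0,"hand":20},{"x":1,"y":31,"z":0,"yaw":0,"hand":20}])

```text
time_s: 14.15
tcp_pos: [0.4995, 0.0086, 0.0132]
tool_rot: [179.6, -0.6, -2.0]
force: [1.0, 0.4, -0.6]
gripper_width: 0.0297
```

```bash
python3 - <<'E'
from h import *
np.set_printoptions(precision=4,suppress=True)
c=cam('wrist','w9')
E
```

```text
(no output)
```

View pics/w9.png

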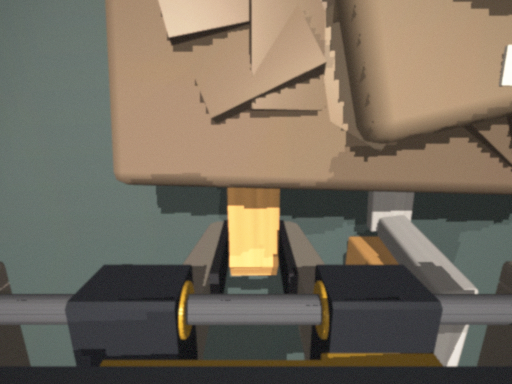

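```bash
python3 - <<'E'
from h import *
np.set_printoptions(precision=4,suppress=True)
c=load('w9')
for p,z in [((253,188),.035),((253,185),.035),((253,188),.045),((253,275),.012),((253,275),.006),((253,267),.024)]: print(p,z,onz(c,*p,z))
E
```

```text
(253, 188) 0.035 [0.5002 0.0448 0.035 ]
(253, 185) 0.035 [0.5003 0.0465 0.035 ]
(253, 188) 0.045 [0.5002 0.0475 0.045 ]
(253, 275) 0.012 [ 0.4981 -0.0218  0.012 ]
(253, 275) 0.006 [ 0.498  -0.0255  0.006 ]
(253, 267) 0.024 [ 0.4984 -0.0087  0.024 ]
```

Emit:
send_rows(moves=[{"x":0,"y":0,"z":0,"yaw":0,"hand":32},{"x":0,"y":0,"z":0,"yaw":0,"hand":36},{"x":0,"y":0,"z":0,"yaw":0,"hand":45},{"x":0,"y":0,"z":0,"yaw":0,"hand":45},{"x":0,"y":0,"z":0,"yaw":0,"hand":45},{"x":0,"y":0,"z":10,"yaw":0,"hand":45},{"x":0,"y":0,"z":30,"yaw":0,"hand":45},{"x":0,"y":0,"z":65,"yaw":0,"hand":45},{"x":0,"y":0,"z":110,"yaw":0,"hand":45},{"x":-10,"y":-40,"z":140,"yaw":0,"hand":45},{"x":-20,"y":-85,"z":150,"yaw":0,"hand":45},{"x":-30,"y":-130,"z":155,"yaw":0,"hand":45},{"x":-40,"y":-175,"z":160,"yaw":0,"hand":45},{"x":-50,"y":-220,"z":160,"yaw":0,"hand":45},{"x":-60,"y":-265,"z":160,"yaw":0,"hand":45},{"x":-70,"y":-310,"z":160,"yaw":0,"hand":45},{"x":-80,"y":-350,"z":160,"yaw":0,"hand":45},{"x":-90,"y":-390,"z":160,"yaw":0,"hand":45},{"x":-90,"y":-390,"z":160,"yaw":0,"hand":45}])

```text
time_s: 16.1
tcp_pos: [0.4085, -0.3858, 0.1741]
tool_rot: [179.5, -0.7, -2.2]
force: [0.3, 0.5, 0.2]
gripper_width: 0.045
```

```bash
python3 - <<'E'
from h import *
np.set_printoptions(precision=4,suppress=True)
s=cam('side','s10');crop(s,150,120,340,270,4.2,'s10c'); t=cam('top','t10'); crop(t,150,130,340,260,4.2,'t10c')
f=lambda x,y:(150+x/4.2,130+y/4.2)
E
```

```text
(no output)
```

View pics/s10c.png

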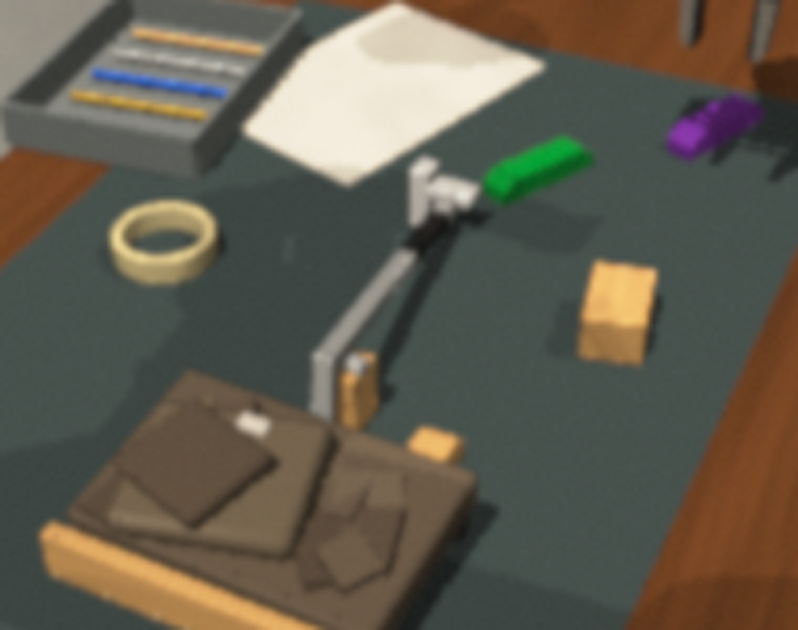

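View pics/t10c.png

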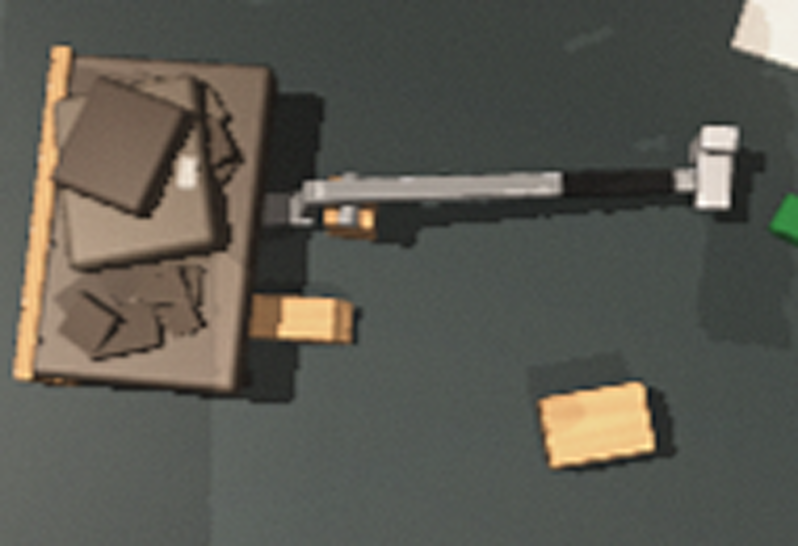

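```bash
python3 - <<'E'
from h import *
np.set_printoptions(precision=4,suppress=True)
t=load('t10');t5=load('t5')
f=lambda x,y:(150+x/4.2,130+y/4.2)
for p,z in [((353,322),.008),((340,298),.024),((340,340),.024),((249,318),.035),((249,318),.05),((249,318),.065)]: print(p,z,onz(t,*f(*p),z))
print(np.abs(t['pixels'][140:225,150:215].astype(int)-t5['pixels'][140:225,150:215]).mean())
E
```

```text
(353, 322) 0.008 [ 0.4987 -0.0221  0.008 ]
(340, 298) 0.024 [ 0.5144 -0.0127  0.024 ]
(340, 340) 0.024 [ 0.4833 -0.0138  0.024 ]
(249, 318) 0.035 [0.4963 0.0526 0.035 ]
(249, 318) 0.05 [0.4946 0.0508 0.05  ]
(249, 318) 0.065 [0.4928 0.049  0.065 ]
2.7764102564102564
```

```bash
python3 - <<'E'
from h import *
print(status.read_state()['force']); print(r.job_done())
E
```

```text
[-0.98341663  0.32048574  1.1747569 ]
the job is handed in; nothing more can be done
None
```

I levered up the rock with the bar, caught the handle under the hook arm, and slid the bevel-ended packer in under the raised edge. I handed the job in at about 16 s with the gripper clear of everything.

**Bar:** I pressed it down 38 mm at the grip (about 0.20 rad), swung it 28 mm sideways under the arm and eased it up. It met the arm's underside at about 8 N, then I let go. The last side and top pictures show the handle still under the hook and the rock's front still raised.

**Packer:** It lies flat on the table at world (0.499, 0.033), in line with the station and about 1 mm sideways from its place. The green and purple look-alikes, the slip and the block were not touched.

**Length under the rock:** The checks disagree. The wrist view gave about 40–42 mm and the top view about 35 mm, so roughly 39 mm. The rock also seemed to have shifted back a few millimetres when levered, so I set the insertion from where its edge was seen, not from the nominal edge.

The highest forces reported at the ends of the moves were about 9 N.

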